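# Hang the last two pails on the balance rack

### The arm

A 7-joint arm with a two-finger parallel gripper is mounted at the origin on the work surface. World frame = base frame: x ahead of the robot, y to its left, z up, the work surface at z = 0. Lengths are in m, angles in rad, forces in N, time in s.
With the tool pointing down it reaches from about 0.35 to 0.9 m from the base axis. Payload 8.1 kg.
Tool frame: the origin (TCP) lies midway between the tips of the shut fingers; the grasp point (between the pads) lies 19 mm behind it (arm.hold_point_z is the distance from the TCP to the grasp point, in m); z points along the fingers, y is the direction in which the jaws open and shut (so a half turn about z gives the same grasp; the last joint's range is limited). The gripper opens to 92 mm and grips with 3 to 60 N. Pads are 19 mm wide; open, the fingers measure 130 mm over their backs; the gripper's body (75 mm by 190 mm) begins 47 mm behind the grasp point.
Start: joints at [1.174, 0.434, 0.025, 1.573, -0.012, 1.134, -0.075], TCP at [0.181, -0.598, 0.227] pointing down, gripper open.
Joint ranges: [-2.62, 2.62], [-0.44, 2.09], [-1.27, 1.32], [0.08, 2.57], [-1.32, 4.46], [0.12, 2], [-2.74, 2.74]. Speed limits (rad/s): [2.22, 2.22, 3.01, 3.01, 3.14, 3.14, 3.14].

### API

Orientations are given as a rotation vector (axis times angle).
In Python, from cell import arm gives the robot as it stands.
- The arm moves only by the shell command python3 -m pendant 'ROWS' [FORCE]. ROWS is JSON, a list of rows, each a list of 3 entries, a list of its own where there are three numbers: the shift along the tool's x, y, z in m, then the turn, a rotation vector about the tool's x, y, z in degrees, then the finger opening in m, from 0 to 0.0918. A call has 1 to 10 rows; each row shifts and turns the commanded pose from where the row before left it, along the tool's axes as they then stand; what a row does not reach is not made up. A row lasts 1/8 s, in which the tool goes at most 62.5 mm and 10.7 degrees, less where a joint would pass 70% of its speed; a pose out of reach is approached as far as the arm can. A call with a gripper value outside its range is refused whole. The fingers move at their own pace and stop on an object; FORCE is the grip in N (left out, the last holds). Time passes only in rows, so rows that do not move let the fingers close. It gives the time, the measured TCP pose, the force and the opening at its end, in the units of the state.
- arm.observe(): the state, without advancing time (a new reading comes with each control period).
- arm.get_image(name): name is "side" or "top"; returns (picture, depth): 480x640x3 uint8, red, green, blue; 480x640 float32, m along the optical axis (not along the pixel's ray), 0 where there is no reading.
- arm.camera_params(name): a dict with "fovy" (degrees; the focal length in pixels is half the picture's height over the tangent of half this angle, whatever the lens; pixels are square), "cx", "cy" (the principal point, pixels), "k1" (the pictures are not rectified: a ray, as slopes to the right and down, at radius r is drawn at 1 + k1 r^2 times it, then the intrinsics apply), "rvec" (rotation vector, rad) and "tvec" (3), from world to camera coordinates, as OpenCV has them. Camera axes: x right, y down, z forward; pixel columns grow to the right and rows downward; lengths in m; the calibration is good to about 2 mm. A picture is of the moment at which its call begins. camera_params takes no time and is no camera call.
- arm.sign_off(): hands the job in, once; it reports no verdict.
Trained networks look in the newest picture that a camera, given by its name, has taken for a name from the list of things; names that differ only in an ending like _2 or _b are one class to them, and where a whole thing is asked for, a point or a joint stands for the part that bears it (a point fixed in the world has none). Each returns a list of dicts, best first, with "conf" (0 to 1); they miss things now and then, are a little off and sometimes report something else, mostly with a low value. They report only what shows in the picture. A call takes as long as a camera call. They do not tell look-alikes from the thing itself.
- arm.look_for(camera, label): "rect" ([centre column, centre row, width, height] in pixels, round what is visible of it).
- arm.masks_of(camera, label): "pixels" (480x640 bool, what is visible of it) and "rect" ([centre column, centre row, width, height] in pixels, round what is visible of it).
The state is a dict: "clock": time; "joints": joint angles; "dq": joint speeds; "joint_efforts": joint torques, N m; "position": TCP position; "ee_rot": TCP orientation; "force": force on the tool from outside, world axes, zero at the start; "ft_torque": the same for the moment, N m; "width": opening from 0.0 (shut) to 1.0 (fully open).
Only numpy, scipy, OpenCV 4.12 (cv2) and the standard library are available. Lean on these libraries where they do the work, as an engineer would, in place of code of your own. Each camera call takes 0.05 s, during which the arm holds its last target.

### The job

The pivoting bar of the rack carries a heavy and a light pail and leans to the heavy side; hang the two pails that stand on the table so that it ends level: first the larger one on the raised side, then the smaller one on the other side. Slide each hook outwards along the bar until it presses lightly but definitely against the brass collar there (no hard shove), ease the push off, then lower it until the bar alone carries the pail before letting go, so that the bar never swings or is pushed as far as its stops. Leave the two hanging pails on the bar and everything else on the table where it is.

Things in the scene. Friction and masses are not known exactly. Their poses are not given: they have to be found in the camera images.
- rack: Balance rack: wooden foot 150 x 200 mm, 14 mm thick, and a central post. Fixed; origin at the centre of the foot's underside, z up; x is across the bar and points away from the robot (within about 10 degrees), y along the bar, to the robot's left.
- bar (a joint): Tilt of the bar about a level axis along the rack's x, in rad: 0 level, positive when the left (+y) arm is raised. Starts at about 0.05 either way; stops at 0.095 either way. A centring spring of 4 N m per rad holds the bar: each pail pulls its arm down (the larger one by about 0.10 rad in all, the smaller one by 0.05). It swings a little before it rests.
- pivot (a point): Centre of the bar's pivot, 200 mm above the table, in the middle of the bar's length. The bar is steel, 440 mm long, 12 x 12 mm in section, its centre line through this point, its top face 6 mm above it.
- collar_left: Brass collar round the left (+y) arm, 36 mm in diameter, 14 mm thick, coaxial with the bar; clamped somewhere between 178 and 190 mm from the pivot. Origin on the bar's centre line in the collar's inner face, which looks to the pivot; y along the bar, to the left. A hook pressed on it sticks by friction. Touching: the middle of the wire is 3 mm from that face.
- collar_right: The same on the right (-y) arm; origin on the bar's centre line in its inner face (which looks to the pivot), y along the bar, to the left.
- pail_larger: The larger of the two pails standing on the table, in front of the rack: a filled, lidded metal pail, 54 mm across, 62 mm high, about 240 g, with a wire hook and a wooden grip above its lid, 186 mm high in all. Origin at the centre of its underside, z up; the hook is open towards its +x.
- pail_larger_seat (a point): Inside top of that hook, centred over the pail, 124 mm above its underside: this rests on the bar. The 6 mm wire rises from the lid's middle, bends 18 mm to -x, runs up, then level to +x over 36 mm and ends in a lip reaching 10 mm below the seat. The mouth under the lip is 33 mm high, from 81 to 114 mm above the underside.
- pail_larger_grip (a point): Place to hold the wooden grip that stands on the hook: 20 mm along the pail's x, 12 mm along its y, from 130 to 186 mm above the underside; this point is 168 mm above it, in the grip's middle.
- pail_smaller: The smaller of the two pails standing on the table, in front of the rack: a filled, lidded metal pail, 44 mm across, 46 mm high, about 120 g, with a wire hook and a wooden grip above its lid, 170 mm high in all. Origin at the centre of its underside, z up; the hook is open towards its +x.
- pail_smaller_seat (a point): Inside top of that hook, centred over the pail, 108 mm above its underside: this rests on the bar. The 6 mm wire rises from the lid's middle, bends 18 mm to -x, runs up, then level to +x over 36 mm and ends in a lip reaching 10 mm below the seat. The mouth under the lip is 33 mm high, from 65 to 98 mm above the underside.
- pail_smaller_grip (a point): Place to hold the wooden grip that stands on the hook: 20 mm along the pail's x, 12 mm along its y, from 114 to 170 mm above the underside; this point is 152 mm above it, in the grip's middle.
- hung_heavy: The heavy pail that already hangs on the bar, 75 mm from the pivot, on the left or on the right: a filled, lidded metal pail, 66 mm across, 74 mm high, about 400 g, with a wire hook and a wooden grip above its lid, 198 mm high in all. Origin at the centre of its underside, z up; the hook is open towards its +x.
- hung_heavy_seat (a point): Inside top of that hook, centred over the pail, 136 mm above its underside: this rests on the bar. The 6 mm wire rises from the lid's middle, bends 18 mm to -x, runs up, then level to +x over 36 mm and ends in a lip reaching 10 mm below the seat. The mouth under the lip is 33 mm high, from 93 to 126 mm above the underside.
- hung_light: The light pail that already hangs on the other arm, 75 mm from the pivot: a filled, lidded metal pail, 44 mm across, 46 mm high, about 120 g, with a wire hook and a wooden grip above its lid, 170 mm high in all. Origin at the centre of its underside, z up; the hook is open towards its +x.
- hung_light_seat (a point): Inside top of that hook, centred over the pail, 108 mm above its underside: this rests on the bar. The 6 mm wire rises from the lid's middle, bends 18 mm to -x, runs up, then level to +x over 36 mm and ends in a lip reaching 10 mm below the seat. The mouth under the lip is 33 mm high, from 65 to 98 mm above the underside.
- brush: Bystander: a brush lying on the table between the pails.
- jar: Bystander: a white jar, 60 mm across, 85 mm high, at the left.
- block: Bystander: a wooden block, 70 x 50 x 35 mm, at the right.
- mould: Bystander: a plaster mould block, 120 x 100 x 50 mm, behind the rack.
- bowl: Bystander: a white bowl, 120 mm across, behind the rack.
Things that resemble listed ones, but are neither listed nor needed, are in the scene too. Leave any pink look-alike of the pail_larger alone.

How it is judged:
On the way, in this order (a step that is already met when the one before it is completed fails the run):
1. the larger pail's hook is on the bar and pressed against a collar with more than 2 N (((y of pail_larger_seat in the frame of collar_left between -0.01 and -0.001 m and z of pail_larger_seat in the frame of collar_left between 0.002 and 0.011 m and x of pail_larger_seat in the frame of collar_left between -0.016 and 0.016 m) or (y of pail_larger_seat in the frame of collar_right between 0.001 and 0.01 m and z of pail_larger_seat in the frame of collar_right between 0.002 and 0.011 m and x of pail_larger_seat in the frame of collar_right between -0.016 and 0.016 m)) and (contact force between pail_larger and collar_left above 2 N or contact force between pail_larger and collar_right above 2 N)), for 0.1 s.
2. the larger pail hangs by itself against the collar, let go and calm (((y of pail_larger_seat in the frame of collar_left between -0.01 and -0.001 m and z of pail_larger_seat in the frame of collar_left between 0.002 and 0.011 m and x of pail_larger_seat in the frame of collar_left between -0.016 and 0.016 m) or (y of pail_larger_seat in the frame of collar_right between 0.001 and 0.01 m and z of pail_larger_seat in the frame of collar_right between 0.002 and 0.011 m and x of pail_larger_seat in the frame of collar_right between -0.016 and 0.016 m)) and contact force between the fingers and pail_larger below 0.05 N and linear speed of pail_larger below 0.05 m/s), for 0.2 s.
3. the smaller pail's hook is on the bar and pressed against a collar with more than 2 N (((y of pail_smaller_seat in the frame of collar_left between -0.01 and -0.001 m and z of pail_smaller_seat in the frame of collar_left between 0.002 and 0.011 m and x of pail_smaller_seat in the frame of collar_left between -0.016 and 0.016 m) or (y of pail_smaller_seat in the frame of collar_right between 0.001 and 0.01 m and z of pail_smaller_seat in the frame of collar_right between 0.002 and 0.011 m and x of pail_smaller_seat in the frame of collar_right between -0.016 and 0.016 m)) and (contact force between pail_smaller and collar_left above 2 N or contact force between pail_smaller and collar_right above 2 N)), for 0.1 s.
At the end, for the whole second after the job is handed in: Both pails hang on the bar by their hooks, each with the middle of its hook wire within 10 mm of a collar's inner face (touching is 3 mm), let go and at rest; the heavy and light pails still hang on the bar; the bar is at rest and level within 0.025 rad (all of step 2 and ((y of pail_smaller_seat in the frame of collar_left between -0.01 and -0.001 m and z of pail_smaller_seat in the frame of collar_left between 0.002 and 0.011 m and x of pail_smaller_seat in the frame of collar_left between -0.016 and 0.016 m) or (y of pail_smaller_seat in the frame of collar_right between 0.001 and 0.01 m and z of pail_smaller_seat in the frame of collar_right between 0.002 and 0.011 m and x of pail_smaller_seat in the frame of collar_right between -0.016 and 0.016 m)) and contact force between the fingers and pail_smaller below 0.05 N and linear speed of pail_smaller below 0.05 m/s and z of pail_larger_seat in the frame of rack between 0.185 and 0.23 m and z of pail_smaller_seat in the frame of rack between 0.185 and 0.23 m and z of hung_heavy_seat in the frame of rack between 0.185 and 0.23 m and z of hung_light_seat in the frame of rack between 0.185 and 0.23 m and value of joint bar between -0.025 and 0.025 rad and velocity of joint bar between -0.1 and 0.1 rad/s).
It fails at once if the bar tips or swings to its stops (beyond 0.09 rad) (value of joint bar above 0.09 rad or value of joint bar below -0.09 rad).
It fails at once if a collar is shoved with more than 20 N (contact force between anything else and collar_left above 20 N or contact force between anything else and collar_right above 20 N).
It fails at once if a pail that already hangs falls off the bar or is pushed along it by more than 40 mm (distance of any of hung_heavy, hung_light from where it was at the start of the episode above 0.04 m).
It fails at once if a bystander is moved by more than 20 mm (distance of any of brush, jar, block, mould, bowl from where it was at the start of the episode above 0.02 m).
It also fails if it takes over 72 s, if anything falls off the work surface, if the arm or the gripper's body presses on something with over 40 N, if the wrist force passes 120 N, or if a joint passes its speed limit or range.

## Working session

There is one attempt and no reset: what is moved stays moved. The work goes in short steps, Python scripts to look and compute and a shell command to move; the robot and the scene stay as the last step left them, time stands still between calls to the robot, and variables do not carry over. Pictures are saved under pics/ and viewed, and the job is handed in when it is done.

```bash
ls; mkdir -p pics
cat > h.py <<'E'
import numpy as np, cv2
from cell import arm
def cam(n):
    p=arm.camera_params(n); f=240/np.tan(np.radians(p['fovy'])/2)
    R=cv2.Rodrigues(np.array(p['rvec'],float))[0]; t=np.array(p['tvec'],float)
    return f,p['cx'],p['cy'],p['k1'],R,t
def ray(n,u,v):
    f,cx,cy,k1,R,t=cam(n)
    x=(np.asarray(u,float)-cx)/f; y=(np.asarray(v,float)-cy)/f
    a,b=x.copy(),y.copy()
    for _ in range(20):
        r2=a*a+b*b; a=x/(1+k1*r2); b=y/(1+k1*r2)
    return a,b
def unproj(n,u,v,d):
    f,cx,cy,k1,R,t=cam(n); a,b=ray(n,u,v); d=np.asarray(d,float)
    P=np.stack([a*d,b*d,d],-1)
    return (P-t)@R
def proj(n,X):
    f,cx,cy,k1,R,t=cam(n); P=np.asarray(X)@R.T+t
    a=P[...,0]/P[...,2]; b=P[...,1]/P[...,2]; s=1+k1*(a*a+b*b)
    return np.stack([cx+f*a*s,cy+f*b*s],-1)
def cloud(n,depth):
    v,u=np.mgrid[0:480,0:640]; return unproj(n,u,v,depth)
def tri(obs):
    A=np.zeros((3,3));B=np.zeros(3)
    for n,u,v in obs:
        f,cx,cy,k1,R,t=cam(n);a,b=ray(n,u,v);d=R.T@np.array([a,b,1.]);d/=np.linalg.norm(d);c=-R.T@t
        M=np.eye(3)-np.outer(d,d);A+=M;B+=M@c
    return np.linalg.solve(A,B)
E
python3 - <<'E'
from h import *
print(arm.observe())
for n in('side','top'):
    im,d=arm.get_image(n); cv2.imwrite(f'pics/{n}0.png',im[...,::-1]); np.savez(f'pics/{n}0.npz',im=im,d=d)
    print(n,arm.camera_params(n)); f,cx,cy,k,R,t=cam(n); print(-R.T@t,R[2])
    for l in ['pail_larger','pail_smaller','hung_heavy','hung_light','collar_left','collar_right','bar','rack','pail_larger_grip','pail_smaller_grip','brush','jar','block']:
        print(l,[(round(r['conf'],2),[int(q) for q in r['rect']]) for r in arm.look_for(n,l)][:4])
E
```

```text
pics
{'clock': 0.0, 'joints': array([ 1.17437942,  0.43519218,  0.02496453,  1.57410856, -0.01159343,
        1.13398738, -0.07506116]), 'dq': array([-8.01641492e-04, -2.14376287e-05,  2.08532206e-04,  3.98784047e-04,
       -1.08410908e-03,  1.02308677e-03, -6.47904818e-04]), 'joint_efforts': array([ 4.18532190e-04, -6.67857385e+01,  9.84610990e-01, -3.14459467e+01,
       -6.08460652e-02,  4.32016351e-02,  2.20818333e-04]), 'position': array([ 0.18080339, -0.59773989,  0.22595958]), 'ee_rot': array([-3.10626693e+00, -4.59615587e-01,  5.76508437e-04]), 'force': array([-0.68368539,  0.5543934 ,  0.78277993]), 'ft_torque': array([-0.00918929, -0.05788227, -0.03724872]), 'width': 1.0000071580560037}
side {'fovy': 48.47103456648975, 'cx': 314.4628339338296, 'cy': 240.12351268462922, 'k1': -0.09703961984782096, 'rvec': array([ 0.2839308 , -2.73060008,  1.2832248 ]), 'tvec': array([0.54512595, 0.1711835 , 1.28560919])}
[0.32277992 0.97504414 0.96143597] [ 0.17906885 -0.75035556 -0.63631822]
pail_larger [(0.87, [340, 308, 27, 65]), (0.61, [394, 286, 24, 64])]
pail_smaller [(0.7, [366, 214,
[... 1019 characters left out ...]
 27, 29])]
pail_smaller [(0.93, [424, 315, 26, 19]), (0.57, [246, 311, 26, 29])]
hung_heavy [(0.74, [341, 244, 38, 36])]
hung_light [(0.77, [267, 233, 23, 26])]
collar_left [(0.49, [201, 221, 11, 15])]
collar_right [(0.74, [406, 250, 6, 18]), (0.4, [426, 313, 27, 25])]
bar [(0.61, [302, 236, 237, 46])]
rack [(0.72, [302, 247, 239, 75])]
pail_larger_grip [(0.91, [245, 310, 30, 31]), (0.84, [290, 366, 25, 29])]
pail_smaller_grip [(0.75, [507, 301, 36, 44]), (0.74, [426, 316, 28, 20])]
brush [(0.63, [324, 326, 90, 40])]
jar [(0.96, [145, 318, 44, 32]), (0.57, [268, 233, 22, 30]), (0.3, [388, 155, 55, 55])]
block [(0.8, [505, 300, 40, 43]), (0.69, [387, 155, 52, 53]), (0.45, [146, 318, 41, 33])]
```

Run:
```python
import cv2
a=cv2.imread('pics/side0.png')[140:400,180:440]; cv2.imwrite('pics/sidec.png',cv2.resize(a,(780,780))[:600] if 0 else cv2.resize(a,(600,600),interpolation=cv2.INTER_CUBIC))
a=cv2.imread('pics/top0.png')[110:430,110:540]; cv2.imwrite('pics/topc.png',cv2.resize(a,(800,595),interpolation=cv2.INTER_CUBIC))
```

```text
(no output)
```

View pics/side0.png

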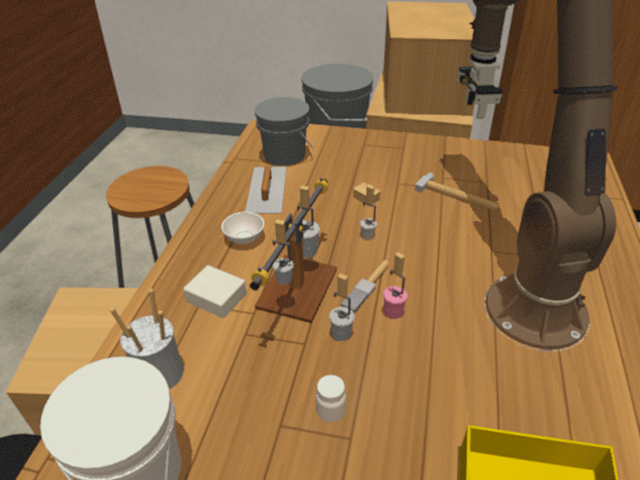

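View pics/sidec.png

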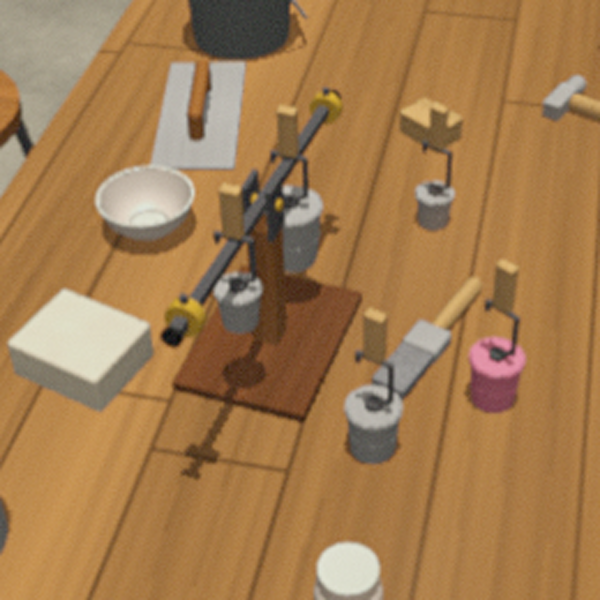

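View pics/topc.png

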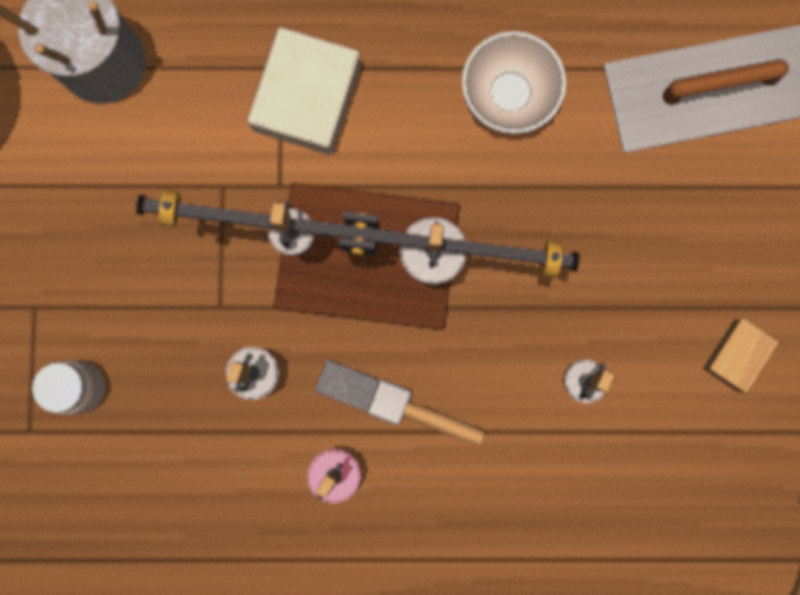

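The top view shows the larger grey pail at about (246,310), the smaller at (424,315), and the pink decoy at (289,366). The heavy pail hangs on the right and the left arm is raised, so the larger pail goes left and the smaller right. Next I'll measure.

Run:
```python
from h import *
D={n:np.load(f'pics/{n}0.npz') for n in('side','top')}
C={n:cloud(n,D[n]['d']) for n in D}
for n in D:
    c=C[n]; print(n,'table z', np.median(c[300:330,340:400,2]) )
# approx positions from top
for n,lab,px in [('top','L',(246,310)),('top','S',(424,315)),('top','cl',(201,221)),('top','cr',(406,250)),('top','pivot',(303,236))]:
    u,v=px; print(lab, np.round(C['top'][v-2:v+3:2,u-2:u+3:2].reshape(-1,3),3).tolist())
c0={'L':(246,310),'S':(424,315)}
for k,(u,v) in c0.items():
    w=C['top'][v-20:v+21,u-20:u+21].reshape(-1,3)
    for lo,hi in((.02,.075),(.075,.1),(.1,.13),(.13,.2)):
        s=w[(w[:,2]>lo)&(w[:,2]<hi)]
        if len(s): print(k,'top',lo,hi,len(s),s.mean(0).round(4),s.min(0).round(3),s.max(0).round(3))
    ctr=w[(w[:,2]>.03)][:,:2].mean(0)
    a=C['side'].reshape(-1,3); a=a[np.linalg.norm(a[:,:2]-ctr,axis=1)<.045]
    for lo,hi in((.01,.06),(.06,.075),(.075,.1),(.1,.13),(.13,.2)):
        s=a[(a[:,2]>lo)&(a[:,2]<hi)]
        if len(s): print(k,'side',lo,hi,len(s),s.mean(0).round(4),s.min(0).round(3),s.max(0).round(3))
```

```text
side table z 0.0025078906908908385
top table z -0.0001332090700873211
L [[0.462, 0.157, 0.132], [0.463, 0.162, 0.066], [0.463, 0.158, 0.068], [0.459, 0.166, 0.071], [0.459, 0.162, 0.069], [0.459, 0.158, 0.07], [0.455, 0.165, 0.073], [0.455, 0.162, 0.069], [0.455, 0.158, 0.066]]
S [[0.453, -0.201, 0.05], [0.453, -0.205, 0.049], [0.453, -0.209, 0.055], [0.449, -0.201, 0.053], [0.449, -0.204, 0.055], [0.449, -0.209, 0.055], [0.445, -0.2, 0.057], [0.445, -0.204, 0.058], [0.445, -0.208, 0.055]]
cl [[0.619, 0.226, 0.235], [0.62, 0.223, 0.231], [0.621, 0.22, 0.226], [0.616, 0.226, 0.234], [0.616, 0.222, 0.234], [0.617, 0.22, 0.226], [0.614, 0.227, 0.226], [0.614, 0.225, 0.221], [0.614, 0.22, 0.225]]
cr [[0.571, -0.146, 0.207], [0.571, -0.149, 0.207], [0.57, -0.152, 0.213], [0.567, -0.145, 0.208], [0.567, -0.149, 0.206], [0.567, -0.153, 0.209], [0.564, -0.146, 0.204], [0.563, -0.149, 0.206], [0.563, -0.153, 0.207]]
pivot [[0.596, 0.044, 0.207], [0.597, 0.04, 0.205], [0.597, 0.037, 0.204], [0.593, 0.044, 0.207], [0.593, 0.04, 0.206], [0.593, 0.036, 0.206], [0.589, 0.044, 0.208], [0.589, 0.04,
[... 902 characters left out ...]
973  0.0906] [ 0.431 -0.198  0.084] [ 0.435 -0.196  0.099]
S top 0.1 0.13 46 [ 0.4474 -0.2049  0.1156] [ 0.431 -0.217  0.1  ] [ 0.466 -0.197  0.13 ]
S top 0.13 0.2 102 [ 0.4488 -0.2054  0.1626] [ 0.439 -0.214  0.13 ] [ 0.458 -0.199  0.174]
S side 0.01 0.06 253 [ 0.4484 -0.1973  0.0372] [ 0.426 -0.23   0.01 ] [ 0.472 -0.18   0.059]
S side 0.06 0.075 11 [ 0.4339 -0.1976  0.0684] [ 0.43  -0.202  0.061] [ 0.438 -0.192  0.074]
S side 0.075 0.1 15 [ 0.4321 -0.1976  0.0861] [ 0.43  -0.201  0.075] [ 0.436 -0.192  0.096]
S side 0.1 0.13 69 [ 0.4483 -0.2034  0.1157] [ 0.431 -0.216  0.1  ] [ 0.467 -0.193  0.129]
S side 0.13 0.2 118 [ 0.4486 -0.2028  0.1524] [ 0.438 -0.217  0.13 ] [ 0.46  -0.196  0.172]
```

Run:
```python
import cv2
s=cv2.imread('pics/side0.png'); t=cv2.imread('pics/top0.png')
def c(im,u,v,r=26): return cv2.resize(im[v-r:v+r,u-r:u+r],(390,290*0+390),interpolation=cv2.INTER_CUBIC)
import numpy as np
A=np.vstack([np.hstack([c(s,342,305,40),c(t,246,310,20)]),np.hstack([c(s,368,213,40),c(t,424,315,20)])])
cv2.imwrite('pics/zoom.png',cv2.resize(A,(600,600)))
```

```text
(no output)
```

View pics/zoom.png

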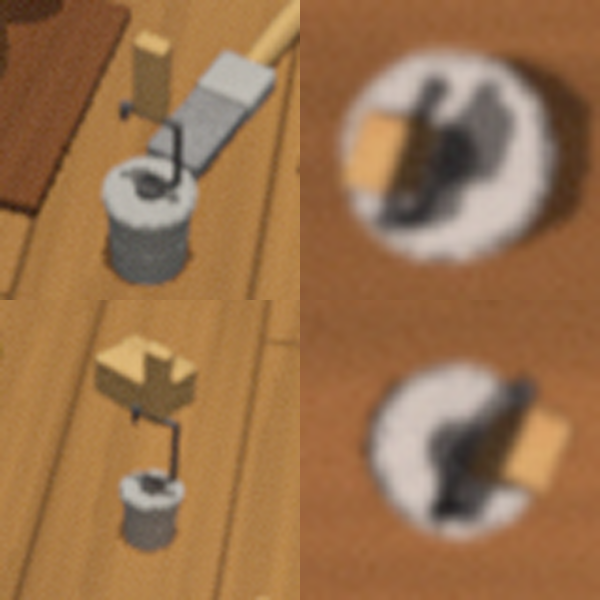

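```bash
cat > meas.py <<'E'
from h import *
def pail(C,ctr,H,rad):
    # fit pose (x,y,yaw) per camera, H=seat height
    out={}
    for n in C:
        a=C[n].reshape(-1,3); a=a[np.linalg.norm(a[:,:2]-ctr,axis=1)<.05]
        h=a[(abs(a[:,2]-(H+.001))<.007)]
        m=h[:,:2].mean(0); w,V=np.linalg.eigh(np.cov((h[:,:2]-m).T)); d=V[:,1]; d=d*np.sign(d[0])
        p=(h[:,:2]-m)@d
        mid=m+d*(p.min()+p.max())/2
        g=a[(a[:,2]>H+.012)&(a[:,2]<H+.07)]; gm=g[:,:2]
        gt=a[(a[:,2]>H+.057)&(a[:,2]<H+.07)]
        # vertical wire
        vw=a[(a[:,2]>H-.04)&(a[:,2]<H-.01)]
        body=a[(a[:,2]>.01)&(a[:,2]<H-.062+.006)]
        lid=a[(abs(a[:,2]-(H-.062))<.006)]
        lc=(lid[:,:2].min(0)+lid[:,:2].max(0))/2
        gd=V[:,0]
        out[n]=dict(yaw=np.degrees(np.arctan2(d[1],d[0])),hookmid=mid,plen=p.max()-p.min(),n=len(h),gripmean=gm.mean(0),griptop=gt.mean(0),vw=vw.mean(0),lid=lc,lidz=np.median(lid[:,2]),topz=np.percentile(g[:,2],97))
    return out
E
python3 - <<'E'
from meas import *
D={n:np.load(f'pics/{n}0.npz') for n in('side','top')}
C={n:cloud(n,D[n]['d']) for n in D}
np.set_printoptions(precision=4,suppress=True)
for k,c,H in (('L',(.457,.165),.124),('S',(.449,-.203),.108)):
    for n,o in pail(C,np.array(c),H,0).items(): print(k,n,{a:np.round(b,4) for a,b in o.items()})
# bar: points at z .17-.24 in strip
for n in C:
    a=C[n].reshape(-1,3)
    im=D[n]['im'].reshape(-1,3).astype(int)
    s=(a[:,2]>.17)&(a[:,2]<.25)&(a[:,0]>.53)&(a[:,0]<.66)&(abs(a[:,1])<.32)
    p=a[s]; col=im[s]
    dark=(col.max(1)<110)&(col.max(1)-col.min(1)<25)
    q=p[dark]; A=np.c_[q[:,1],np.ones(len(q))]
    cf=np.linalg.lstsq(A,q[:,0],rcond=None)[0]
    for _ in range(5):
        r=abs(A@cf-q[:,0])<.008; cf=np.linalg.lstsq(A[r],q[r,0],rcond=None)[0]
    t=q[r]; cz=np.linalg.lstsq(A[r],t[:,2],rcond=None)[0]
    print(n,'bar x=%.4f y + %.4f'%tuple(cf),'z=%.4f y+%.4f'%tuple(cz),'y',t[:,1].min(),t[:,1].max(), r.sum())
    th=np.arctan(-cf[0]); print(' yaw deg',np.degrees(th))
    br=(col[:,0]>140)&(col[:,0]-col[:,2]>70)&(abs(p[:,0]-cf[0]*p[:,1]-cf[1])<.025)&(p[:,2]<.24)
    b=p[br]
    for side in(1,-1):
        yy=(b[:,1]-.04)*side; g=b[(yy>.15)&(yy<.23)]
        if len(g): print('  brass',side,len(g),g.mean(0),np.percentile(g[:,1],[2,50,98]),g[:,2].max())
    m=(b[:,1]>0)&(b[:,1]<.08); print('  midbrass',b[m].mean(0) if m.any() else None)
for n in C:
    for l in('collar_left','collar_right'):
        arm.get_image(n)
        for r in arm.masks_of(n,l)[:2]:
            q=C[n][r['pixels']]; print(n,l,r['conf'],np.median(q,0),np.percentile(q[:,1],[5,95]))
E
```

```text
L side {'yaw': np.float64(-18.2561), 'hookmid': array([0.4577, 0.1675]), 'plen': np.float64(0.0414), 'n': np.int64(46), 'gripmean': array([0.457 , 0.1696]), 'griptop': array([0.4572, 0.1675, 0.1847]), 'vw': array([0.4404, 0.172 , 0.098 ]), 'lid': array([0.4581, 0.1642]), 'lidz': np.float64(0.0627), 'topz': np.float64(0.1865)}
L top {'yaw': np.float64(-18.1635), 'hookmid': array([0.4571, 0.164 ]), 'plen': np.float64(0.04), 'n': np.int64(35), 'gripmean': array([0.4574, 0.1622]), 'griptop': array([0.4577, 0.164 , 0.1854]), 'vw': array([0.4403, 0.1677, 0.0974]), 'lid': array([0.4577, 0.1642]), 'lidz': np.float64(0.0619), 'topz': np.float64(0.1892)}
S side {'yaw': np.float64(-27.324), 'hookmid': array([ 0.4492, -0.2048]), 'plen': np.float64(0.0426), 'n': np.int64(36), 'gripmean': array([ 0.4486, -0.2026]), 'griptop': array([ 0.4485, -0.2048,  0.1682]), 'vw': array([ 0.4326, -0.1973,  0.0821]), 'lid': array([ 0.4493, -0.2053]), 'lidz': np.float64(0.045), 'topz': np.float64(0.1696)}
S top {'yaw': np.float64(-24.1385), 'hookmid': array([ 0.4489, -0.2069]), 'plen': np.float64(0.0404), 'n': np
[... 489 characters left out ...]
.1384] 0.2088353373511073
  midbrass [0.591  0.044  0.2065]
top bar x=0.1244 y + 0.5890 z=0.0525 y+0.2036 y -0.17686106641763008 0.25643015320731527 1241
 yaw deg -7.092496175359047
  brass 1 106 [0.6166 0.2271 0.2243] [0.2203 0.2269 0.2368] 0.2359150831806582
  brass -1 110 [ 0.5698 -0.152   0.205 ] [-0.1589 -0.1518 -0.1453] 0.21509917034232387
  midbrass [0.5905 0.041  0.2057]
side collar_left 0.56 [0.612  0.2325 0.2205] [0.2248 0.2372]
side collar_right 0.64 [ 0.564  -0.1465  0.1993] [-0.1527 -0.1417]
top collar_left 0.53 [ 0.4487 -0.2028  0.0492] [-0.2184 -0.189 ]
top collar_left 0.52 [0.6153 0.2249 0.2235] [0.2188 0.2331]
top collar_right 0.51 [ 0.5676 -0.1505  0.2037] [-0.1582 -0.1437]
```

```bash
cat > go.py <<'E'
import sys
from h import *
def plan(x,y,z,az):
    o=arm.observe(); R=cv2.Rodrigues(o['ee_rot'])[0]; d=np.array([x,y,z])-o['position']
    Rt=np.array([[np.cos(az),np.sin(az),0],[np.sin(az),-np.cos(az),0],[0,0,-1]])
    rv=np.degrees(cv2.Rodrigues(R.T@Rt)[0].ravel())
    print('t',round(o['clock'],2),'pos',o['position'].round(4),'az',round(np.degrees(np.arctan2(R[1,0],R[0,0])),2),'toolz',R[:,2].round(4),'F',o['force'].round(2),'w',round(o['width']*.0918,4))
    print('tool shift mm',(R.T@d*1000).round(1),'turn',rv.round(2),'shift after turn mm',(Rt.T@d*1000).round(1))
if len(sys.argv)>4:
    x,y,z,a=map(float,sys.argv[1:5]); plan(x,y,z,np.radians(a))
E
python3 go.py .4577 .1645 .27 -18.2
```

```text
t 1.8 pos [ 0.181  -0.5982  0.2268] az 16.83 toolz [ 0. -0. -1.] F [ 0.58 -0.05 -0.  ] w 0.0917
tool shift mm [ 485.7 -650.   -43.3] turn [ 0.   -0.   35.03] shift after turn mm [  24.7 -811.   -43.2]
```

```bash
python3 -m pendant '[[[0.027,-0.036,-0.0043],[0,0,0],0.05],[[0.027,-0.036,-0.0043],[0,0,0],0.05],[[0.027,-0.036,-0.0043],[0,0,0],0.05],[[0.027,-0.036,-0.0043],[0,0,0],0.05],[[0.027,-0.036,-0.0043],[0,0,0],0.05],[[0.027,-0.036,-0.0043],[0,0,0],0.05],[[0.027,-0.036,-0.0043],[0,0,0],0.05],[[0.027,-0.036,-0.0043],[0,0,0],0.05],[[0.027,-0.036,-0.0043],[0,0,0],0.05],[[0.027,-0.036,-0.0043],[0,0,0],0.05]]' 30; python3 go.py .4577 .1645 .27 -18.2
```

```text
clock: 3.05
position: [0.3356, -0.1741, 0.2702]
ee_rot: [3.107, 0.46, 0.001]
force: [1.7, -0.2, 0.2]
width: 0.545
t 3.05 pos [ 0.3356 -0.1741  0.2702] az 16.83 toolz [ 8.e-04 -6.e-04 -1.e+00] F [ 1.73 -0.23  0.2 ] w 0.05
tool shift mm [ 2.149e+02 -2.888e+02  1.000e-01] turn [ 0.04 -0.05 35.03] shift after turn mm [ 1.020e+01 -3.598e+02  2.000e-01]
```

```bash
python3 -m pendant '[[[0.027,-0.036,0],[0,0,0],0.05],[[0.027,-0.036,0],[0,0,0],0.05],[[0.027,-0.036,0],[0,0,0],0.05],[[0.027,-0.036,0],[0,0,0],0.05],[[0.027,-0.036,0],[0,0,0],0.05],[[0.027,-0.036,0],[0,0,0],0.05],[[0.026,-0.036,0],[0,0,8.8],0.05],[[0.015,-0.030,0],[0,0,8.8],0.05],[[0,0,0],[0,0,8.8],0.05],[[0,0,0],[0,0,8.6],0.05]]'; python3 -m pendant '[[[0,0,0],[0,0,0],0.05]]'; python3 go.py .4577 .1645 .149 -18.2
```

```text
clock: 4.3
position: [0.4528, 0.1525, 0.2696]
ee_rot: [-3.101, 0.502, 0.0]
force: [-0.5, -0.3, -0.4]
width: 0.548
clock: 4.42
position: [0.4528, 0.152, 0.2698]
ee_rot: [3.102, -0.494, 0.0]
force: [-0.7, 0.1, 0.0]
width: 0.544
t 4.42 pos [0.4528 0.152  0.2698] az -18.11 toolz [ 1.e-04 -2.e-04 -1.e+00] F [-0.7   0.05  0.01] w 0.05
tool shift mm [  0.7 -13.4 120.8] turn [ 0.01 -0.01  0.09] shift after turn mm [  0.7 -13.4 120.8]
```

```bash
python3 -m pendant '[[[0,-0.0134,0],[0,0,0],0.05],[[0.0007,0,0.03],[0,0,0],0.05],[[0,0,0.03],[0,0,0],0.05],[[0,0,0.03],[0,0,0],0.05],[[0,0,0.02],[0,0,0],0.05],[[0,0,0.0108],[0,0,0],0.05],[[0,0,0],[0,0,0],0.05]]'; python3 go.py .4577 .1645 .149 -18.2
python3 - <<'E'
from h import *
im,_=arm.get_image('side'); t,_=arm.get_image('top')
a=cv2.resize(im[250:360,290:400],(400,400)); b=cv2.resize(t[250:370,190:310],(400,400)); cv2.imwrite('pics/g1.png',np.hstack([a,b])[...,::-1])
E
```

```text
clock: 5.3
position: [0.4576, 0.1648, 0.1486]
ee_rot: [3.102, -0.494, -0.001]
force: [-0.1, -0.8, 0.5]
width: 0.544
t 5.3 pos [0.4576 0.1648 0.1486] az -18.09 toolz [-8.e-04  0.e+00 -1.e+00] F [-0.13 -0.79  0.48] w 0.0499
tool shift mm [ 0.2  0.3 -0.4] turn [0.01 0.05 0.11] shift after turn mm [ 0.2  0.3 -0.4]
```

View pics/g1.png

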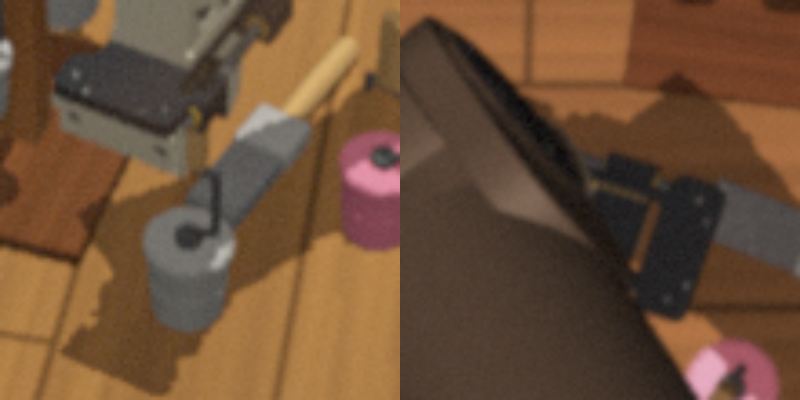

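The fingers straddle the larger grey pail's grip, with nothing shoved. Closing.

```bash
python3 -m pendant '[[[0,0,0],[0,0,0],0.0],[[0,0,0],[0,0,0],0.0],[[0,0,0],[0,0,0],0.0],[[0,0,0],[0,0,0],0.0],[[0,0,0],[0,0,0],0.0],[[0,0,0],[0,0,0],0.0],[[0,0,-0.01],[0,0,0],0.0],[[0,0,-0.02],[0,0,0],0.0],[[0,0,0],[0,0,0],0.0]]' 30; python3 go.py .4577 .1645 .149 -18.2; for i in 1 2 3; do python3 -m pendant '[[[0,0,0],[0,0,0],0.0]]' | grep force; done
```

```text
clock: 6.52
position: [0.4586, 0.165, 0.1803]
ee_rot: [-3.101, 0.496, -0.004]
force: [0.9, 0.3, -2.5]
width: 0.125
t 6.53 pos [0.4586 0.165  0.1803] az -18.18 toolz [ 2.6e-03  9.0e-04 -1.0e+00] F [ 0.93  0.35 -2.53] w 0.0115
tool shift mm [-0.7  0.8 31.3] turn [-0.1  -0.13  0.02] shift after turn mm [-0.7  0.7 31.3]
force: [-0.0, -0.6, -1.7]
force: [-0.1, -0.3, -2.4]
force: [-0.5, 0.2, -2.9]
```

```bash
python3 -m pendant '[[[0,0,-0.03],[0,0,0],0.0],[[0,0,-0.03],[0,0,0],0.0],[[0,0,-0.018],[0,0,-5.5],0.0],[[0,0,0],[0,0,-5.6],0.0],[[0,0,0],[0,0,0],0.0]]'; python3 go.py .523 .201 .259 -7.07
```

```text
clock: 7.52
position: [0.4576, 0.1643, 0.2567]
ee_rot: [3.135, -0.195, -0.0]
force: [-0.5, 0.1, -2.0]
width: 0.132
t 7.53 pos [0.4576 0.1643 0.2567] az -7.11 toolz [-2.e-04 -2.e-04 -1.e+00] F [-0.46  0.06 -1.98] w 0.0121
tool shift mm [ 60.4 -44.5  -2.3] turn [ 0.01  0.01 -0.04] shift after turn mm [ 60.4 -44.5  -2.3]
```

```bash
python3 -m pendant '[[[0.01,-0.010,-0.0023],[0,0,0],0.0],[[0.02,-0.015,0],[0,0,0],0.0],[[0.02,-0.0145,0],[0,0,0],0.0],[[0.01,-0.005,0],[0,0,0],0.0],[[0,0,0],[0,0,0],0.0],[[0,0,0],[0,0,0],0.0]]'; python3 go.py .6125 .190 .259 -7.07
python3 - <<'E'
from h import *
im,d=arm.get_image('side'); t,dt=arm.get_image('top'); np.savez('pics/a1.npz',s=im,sd=d,t=t,td=dt)
a=cv2.resize(im[200:340,230:370],(400,400)); b=cv2.resize(t[180:320,150:290],(400,400)); cv2.imwrite('pics/g2.png',np.hstack([a,b])[...,::-1])
E
```

```text
clock: 8.28
position: [0.5221, 0.201, 0.2591]
ee_rot: [3.135, -0.194, -0.001]
force: [0.5, 0.1, -3.2]
width: 0.13
t 8.28 pos [0.5221 0.201  0.2591] az -7.08 toolz [-7.e-04 -5.e-04 -1.e+00] F [ 0.47  0.09 -3.22] w 0.0119
tool shift mm [91.1 -0.3  0. ] turn [ 0.03  0.04 -0.01] shift after turn mm [91.1 -0.2  0.1]
```

View pics/g2.png

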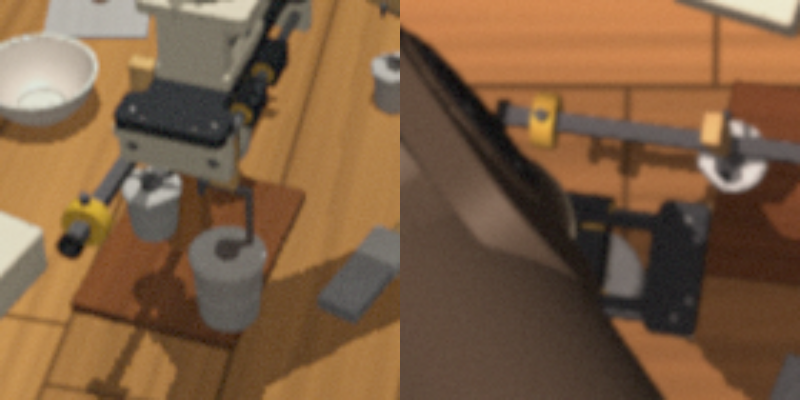

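```bash
cat > inhand.py <<'E'
from h import *
import sys
def chk(T,az,H,im=None):
    # H seat height; expects TCP = seat+25
    im,d=arm.get_image('side'); c=cloud('side',d).reshape(-1,3)
    ax=np.array([np.cos(az),np.sin(az)]);ay=np.array([-np.sin(az),np.cos(az)])
    q=c[:,:2]-T[:2]; P=np.c_[q@ax,q@ay,c[:,2]-T[2]]
    P=P[np.abs(P[:,:2]).max(1)<.04]
    lidz=-.025-.062
    l=P[abs(P[:,2]-lidz)<.006]; print('lid z rel seat-expected',np.median(l[:,2])-lidz,'ctr x,y',(l[:,:2].min(0)+l[:,:2].max(0))/2)
    w=P[(P[:,2]>-.060)&(P[:,2]<-.037)&(P[:,0]<-.008)]; print('vert wire (exp -.018,0)',w.mean(0)[:2],w.std(0)[:2],len(w))
    b=P[(P[:,2]<lidz-.008)&(P[:,2]>lidz-.05)]; print('body',b.min(0),b.max(0))
if __name__=='__main__':
    o=arm.observe(); R=cv2.Rodrigues(o['ee_rot'])[0]; chk(o['position'],np.arctan2(R[1,0],R[0,0]),0)
E
python3 inhand.py
```

```text
lid z rel seat-expected -0.00065350258531513 ctr x,y [0.00013693 0.00114214]
vert wire (exp -.018,0) [-0.01919569  0.00149978] [0.00155793 0.00164151] 24
body [-0.02593228 -0.00799851 -0.13665083] [ 0.02063784  0.02893105 -0.09503334]
```

```bash
python3 -m pendant '[[[0.012,0,0],[0,0,0],0.0],[[0.015,0,0],[0,0,0],0.0],[[0.015,0,0],[0,0,0],0.0],[[0.015,0,0],[0,0,0],0.0],[[0.015,0,0],[0,0,0],0.0],[[0.012,0,0],[0,0,0],0.0],[[0.007,0,0],[0,0,0],0.0],[[0,0,0],[0,0,0],0.0]]'; python3 -m pendant '[[[0,0,0],[0,0,0],0.0]]';python3 go.py .6125 .190 .259 -7.07
python3 - <<'E'
from h import *
im,d=arm.get_image('side'); t,dt=arm.get_image('top'); np.savez('pics/a2.npz',s=im,sd=d,t=t,td=dt)
a=cv2.resize(im[200:340,230:370],(400,400)); b=cv2.resize(t[180:320,150:290],(400,400)); cv2.imwrite('pics/g3.png',np.hstack([a,b])[...,::-1])
E
```

```text
clock: 9.43
position: [0.6133, 0.19, 0.259]
ee_rot: [-3.136, 0.194, 0.0]
force: [-0.4, -0.3, -2.3]
width: 0.128
clock: 9.55
position: [0.6126, 0.1903, 0.2593]
ee_rot: [-3.136, 0.193, 0.0]
force: [0.1, -0.2, -2.4]
width: 0.132
t 9.55 pos [0.6126 0.1903 0.2593] az -7.04 toolz [-2.e-04  0.e+00 -1.e+00] F [ 0.09 -0.24 -2.35] w 0.0121
tool shift mm [-0.   0.3  0.3] turn [0.   0.01 0.03] shift after turn mm [-0.   0.3  0.3]
```

View pics/g3.png

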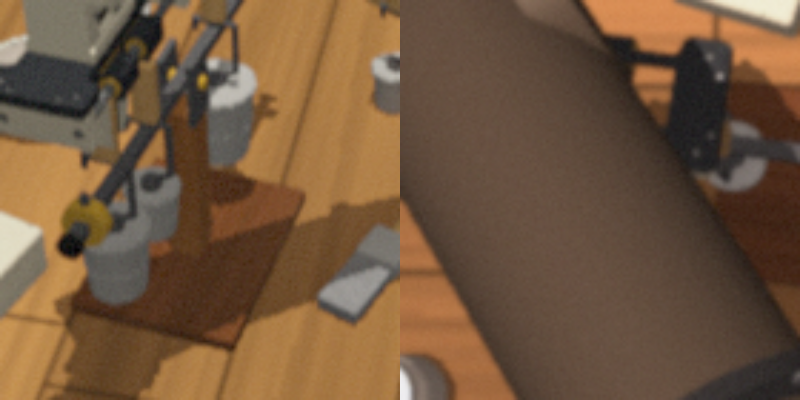

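```bash
python3 -m pendant '[[[0,0,0.006],[0,0,0],0.0],[[0,0,0.006],[0,0,0],0.0],[[0,0,0.006],[0,0,0],0.0],[[0,-0.005,0],[0,0,0],0.0],[[0,-0.005,0],[0,0,0],0.0],[[0,-0.003,0],[0,0,0],0.0],[[0,-0.002,0],[0,0,0],0.0],[[0,0,0],[0,0,0],0.0]]'; python3 go.py .6125 .190 .259 -7.07
python3 - <<'E'
from h import *
im,d=arm.get_image('side'); np.savez('pics/a3.npz',s=im,sd=d)
cv2.imwrite('pics/g4.png',cv2.resize(im[210:330,230:350],(600,600),interpolation=cv2.INTER_CUBIC)[...,::-1])
E
```

```text
clock: 10.65
position: [0.6149, 0.2052, 0.2413]
ee_rot: [-3.136, 0.193, -0.0]
force: [-0.2, -0.1, -2.6]
width: 0.128
t 10.65 pos [0.6149 0.2052 0.2413] az -7.05 toolz [ 1.e-04  0.e+00 -1.e+00] F [-0.24 -0.08 -2.59] w 0.0118
tool shift mm [ -0.5  15.3 -17.7] turn [-0.   -0.01  0.02] shift after turn mm [ -0.5  15.3 -17.7]
```

View pics/g4.png

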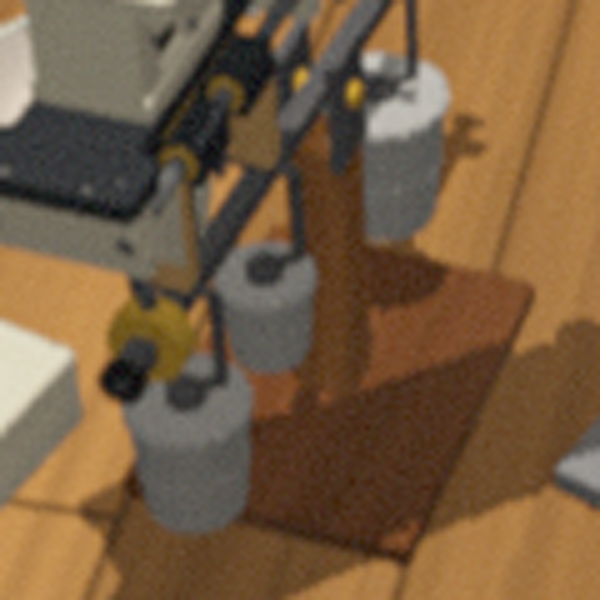

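```bash
python3 -m pendant '[[[0,-0.002,0],[0,0,0],0.0],[[0,-0.002,0],[0,0,0],0.0],[[0,-0.002,0],[0,0,0],0.0],[[0,0,0],[0,0,0],0.0]]'; for i in 1 2 3; do python3 -m pendant '[[[0,0,0],[0,0,0],0.0]]'|grep force; done; for i in 1; do python3 -m pendant '[[[0,-0.001,0],[0,0,0],0.0]]'|egrep 'pos|force'; done
```

```text
clock: 11.2
position: [0.6155, 0.2112, 0.2412]
ee_rot: [-3.136, 0.193, 0.0]
force: [-0.3, 0.3, -1.9]
width: 0.127
force: [-0.5, 0.3, -2.2]
force: [-0.5, -0.3, -2.0]
force: [-0.1, -0.3, -2.4]
position: [0.6158, 0.2118, 0.2412]
force: [-1.4, 0.5, -2.2]
```

```bash
python3 -m pendant '[[[0,-0.001,0],[0,0,0],0.0],[[0,-0.001,0],[0,0,0],0.0],[[0,0,0],[0,0,0],0.0]]'|egrep 'pos|force'; python3 -m pendant '[[[0,0,0],[0,0,0],0.0]]'|egrep 'pos|force'
```

```text
position: [0.6159, 0.214, 0.2412]
force: [0.3, -0.7, -1.6]
position: [0.616, 0.2138, 0.2412]
force: [0.5, -0.0, -2.8]
```

```bash
python3 -m pendant '[[[0,-0.001,0],[0,0,0],0.0],[[0,0,0],[0,0,0],0.0]]'|egrep 'pos|force'; python3 -m pendant '[[[0,0,0],[0,0,0],0.0]]'|egrep 'pos|force'
```

```text
position: [0.6161, 0.2145, 0.2411]
force: [-0.4, -1.6, -2.5]
position: [0.6161, 0.2145, 0.2411]
force: [0.3, -2.1, -3.0]
```

```bash
python3 -m pendant '[[[0,-0.001,0],[0,0,0],0.0],[[0,0,0],[0,0,0],0.0]]'|egrep 'pos|force'; python3 -m pendant '[[[0,0,0],[0,0,0],0.0]]'|egrep 'pos|force'
```

```text
position: [0.6162, 0.2146, 0.2408]
force: [-2.3, -4.4, -2.6]
position: [0.6162, 0.2146, 0.2408]
force: [-0.6, -5.3, -1.9]
```

```bash
cat > tilt.py <<'E'
from h import *
def tilt(save=None):
    for n in('side','top'):
        im,d=arm.get_image(n)
        if save: cv2.imwrite(f'pics/{save}_{n}.png',cv2.resize(im[150:340,180:460],(800,543),interpolation=cv2.INTER_CUBIC)[...,::-1])
        a=cloud(n,d).reshape(-1,3); c=im.reshape(-1,3).astype(int)
        s=(a[:,2]>.16)&(a[:,2]<.25)&(abs(a[:,0]-.589-.124*a[:,1])<.012)&(a[:,1]>-.2)&(a[:,1]<.27)&(c.max(1)<120)&(c.max(1)-c.min(1)<30)
        q=a[s]; A=np.c_[q[:,1]-.041,np.ones(len(q))]; r=np.ones(len(q),bool)
        for _ in range(6):
            cz=np.linalg.lstsq(A[r],q[r,2],rcond=None)[0]; r=abs(A@cz-q[:,2])<.007
        print(n,'tilt %.4f zc %.4f'%(cz[0]*.992,cz[1]),r.sum(), q[r,1].min().round(3),q[r,1].max().round(3))
if __name__=='__main__':
    import sys; tilt(sys.argv[1] if len(sys.argv)>1 else None)
E
python3 tilt.py p1; python3 inhand.py
```

```text
side tilt 0.0475 zc 0.2047 519 -0.144 0.261
top tilt 0.0500 zc 0.2059 924 -0.177 0.181
lid z rel seat-expected -0.0005181268177960885 ctr x,y [-0.00091755 -0.00161289]
vert wire (exp -.018,0) [-0.01670003  0.00696051] [0.00387597 0.00822804] 36
body [-0.02661353 -0.00500359 -0.13684843] [ 0.01999523  0.02651998 -0.0950408 ]
```

View pics/p1_side.png

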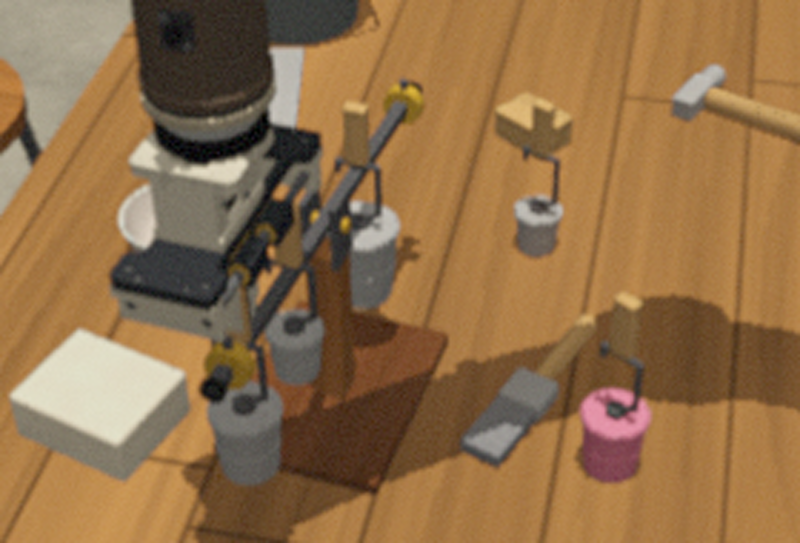

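```bash
python3 -m pendant '[[[0,0.0007,0],[0,0,0],0.0],[[0,0.0006,0],[0,0,0],0.0],[[0,0,0],[0,0,0],0.0]]'|egrep 'pos|force';python3 -m pendant '[[[0,0,0.002],[0,0,0],0.0],[[0,0,0.002],[0,0,0],0.0],[[0,0,0.002],[0,0,0],0.0],[[0,0,0.002],[0,0,0],0.0],[[0,0,0.002],[0,0,0],0.0]]'|egrep 'pos|force';python3 -m pendant '[[[0,0,0.002],[0,0,0],0.0],[[0,0,0.002],[0,0,0],0.0],[[0,0,0.001],[0,0,0],0.0],[[0,0,0.001],[0,0,0],0.0],[[0,0,0],[0,0,0],0.0]]'|egrep 'pos|force'; python3 -m pendant '[[[0,0,0],[0,0,0],0.0]]'|egrep 'pos|force'; python3 tilt.py p2
```

```text
position: [0.6161, 0.2145, 0.2412]
force: [1.2, -2.9, -3.2]
position: [0.6161, 0.2153, 0.2313]
force: [0.5, -0.1, -1.4]
position: [0.616, 0.2146, 0.2252]
force: [-0.7, 1.4, -0.8]
position: [0.616, 0.2146, 0.2253]
force: [0.3, 1.0, -0.1]
side tilt -0.0345 zc 0.2046 543 -0.174 0.263
top tilt -0.0346 zc 0.2055 915 -0.176 0.18
```

```bash
python3 -m pendant '[[[0,0,0.001],[0,0,0],0.0],[[0,0,0.001],[0,0,0],0.0],[[0,0,0.001],[0,0,0],0.0],[[0,0,0],[0,0,0],0.0],[[0,0,0],[0,0,0],0.0]]'|egrep 'pos|force';python3 -m pendant '[[[0,0,0],[0,0,0],0.0]]'|egrep 'force';python3 -m pendant '[[[0,0,0],[0,0,0],0.0]]'|egrep 'force';python3 -m pendant '[[[0,0,0],[0,0,0],0.0]]'|egrep 'pos|force'; python3 tilt.py p3
```

```text
position: [0.6161, 0.2146, 0.2223]
force: [-0.6, 1.2, -0.4]
force: [-0.5, 1.3, 0.5]
force: [0.1, 1.7, 0.8]
position: [0.6161, 0.2146, 0.2222]
force: [-0.4, 1.4, 0.2]
side tilt -0.0506 zc 0.2047 546 -0.144 0.261
top tilt -0.0508 zc 0.2058 928 -0.176 0.178
```

View pics/p3_side.png

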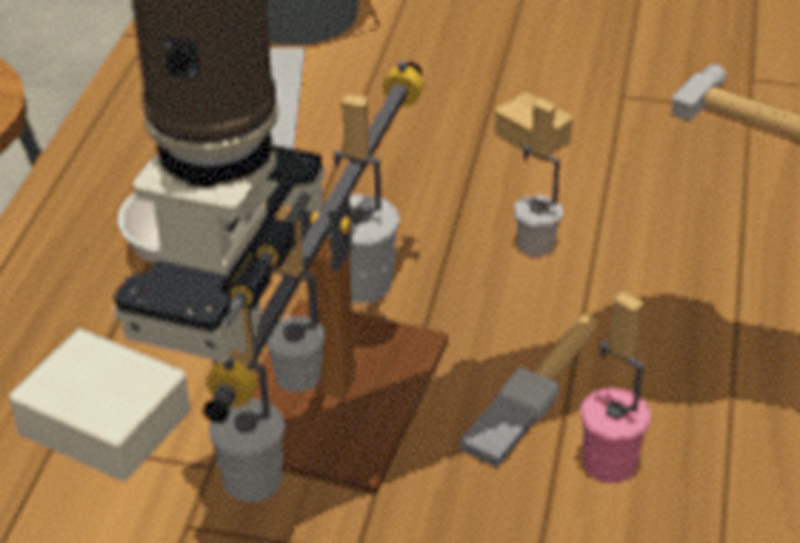

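```bash
python3 -m pendant '[[[0,-0.0005,0],[0,0,0],0.0],[[0,0,0],[0,0,0],0.0],[[0,0,0],[0,0,0],0.0]]' 5 |egrep 'pos|force';python3 -m pendant '[[[0,0,0],[0,0,0],0.0]]'|egrep 'force'; python3 -m pendant '[[[0,0,0],[0,0,0],0.016],[[0,0,0],[0,0,0],0.02],[[0,0,0],[0,0,0],0.03],[[0,0,0],[0,0,0],0.04],[[0,0,0],[0,0,0],0.04],[[0,0,0],[0,0,0],0.04]]'; python3 tilt.py p4
```

```text
position: [0.6161, 0.2146, 0.2221]
force: [-0.1, -0.9, -0.2]
force: [-0.7, -1.2, -0.9]
clock: 17.3
position: [0.6161, 0.2151, 0.2222]
ee_rot: [3.136, -0.194, 0.0]
force: [-0.6, -0.4, -0.1]
width: 0.435
side tilt -0.0493 zc 0.2049 546 -0.176 0.261
top tilt -0.0519 zc 0.2056 925 -0.175 0.178
```

View pics/p4_side.png

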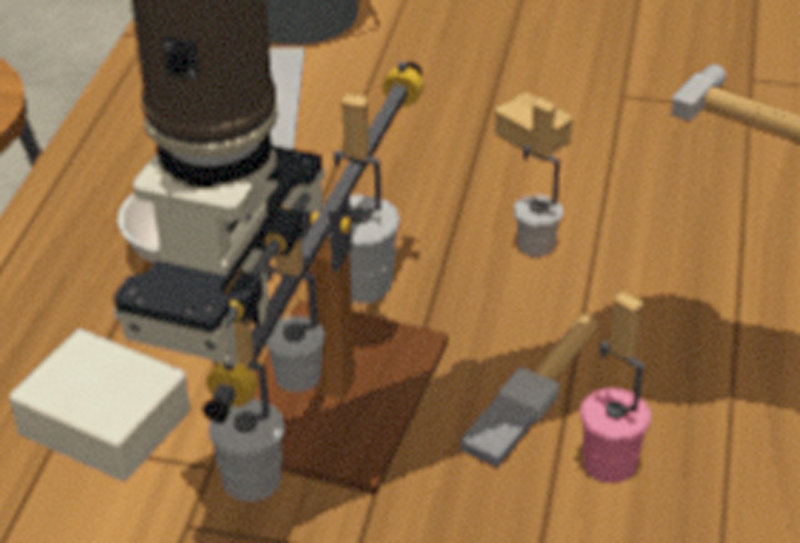

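```bash
python3 -m pendant '[[[0,0,-0.01],[0,0,0],0.04],[[0,0,-0.015],[0,0,0],0.04],[[0,0,-0.02],[0,0,0],0.04],[[0,0,-0.025],[0,0,0],0.05],[[0,0,-0.02],[0,0,0],0.05],[[-0.02,0,0],[0,0,0],0.05],[[-0.04,0,0],[0,0,0],0.05],[[-0.04,0,0],[0,0,0],0.05],[[0,0,0],[0,0,0],0.05]]'; python3 tilt.py p5; python3 go.py .449 -.206 .20 -25.5
```

```text
clock: 18.52
position: [0.5145, 0.2289, 0.3143]
ee_rot: [-3.135, 0.188, -0.003]
force: [0.5, 0.0, 1.2]
width: 0.542
side tilt -0.0511 zc 0.2052 246 0.114 0.261
top tilt -0.0487 zc 0.2057 1224 -0.175 0.258
t 18.62 pos [0.5174 0.2274 0.3135] az -7.07 toolz [ 2.1e-03  2.0e-04 -1.0e+00] F [ 0.14 -0.48  0.03] w 0.0501
tool shift mm [-14.8 438.5 113.3] turn [-0.04 -0.12 18.43] shift after turn mm [124.8 420.6 113.5]
```

View pics/p5_side.png

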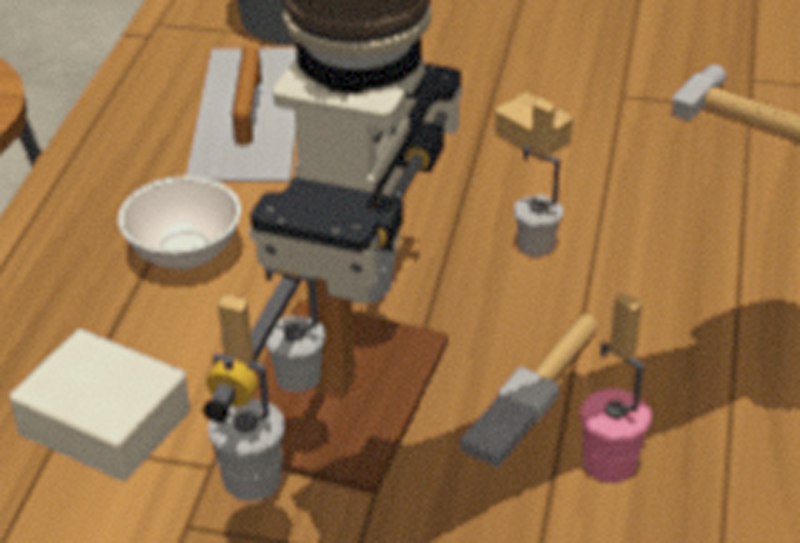

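The larger pail hangs against the left collar (side crop about 235,380), calm, with the tilt at -0.05. On to the smaller pail.

```bash
python3 -m pendant '[[[-0.015,0.03,0],[0,0,0],0.05],[[0,0.045,0],[0,0,0],0.05],[[0,0.045,0],[0,0,0],0.05],[[0,0.045,0],[0,0,0],0.05],[[0,0.045,0],[0,0,0],0.05],[[0,0.045,0],[0,0,0],0.05],[[0,0.045,0],[0,0,0],0.05],[[0,0.045,0],[0,0,0],0.05],[[0,0.045,0],[0,0,0],0.05],[[0,0.045,0],[0,0,0],0.05]]'; python3 -m pendant '[[[0,0,0.02],[0,0,6.2],0.05],[[0,0,0.02],[0,0,6.2],0.05],[[0,0,0.02],[0,0,6.0],0.05],[[0,0,0],[0,0,0],0.05]]'; python3 go.py .449 -.206 .133 -25.5; python3 -m pendant '[[[0,0,0],[0,0,0],0.05]]' ; python3 go.py .449 -.206 .133 -25.5
```

```text
clock: 19.88
position: [0.4488, -0.2051, 0.3127]
ee_rot: [3.135, -0.195, 0.001]
force: [0.4, -0.4, 0.1]
width: 0.545
clock: 20.38
position: [0.4482, -0.2031, 0.2513]
ee_rot: [-3.064, 0.693, 0.004]
force: [-1.0, 0.3, 0.7]
width: 0.541
t 20.38 pos [ 0.4482 -0.2031  0.2513] az -25.48 toolz [-2.2e-03  8.0e-04 -1.0e+00] F [-1.03  0.28  0.66] w 0.0497
tool shift mm [  2.2   2.2 118.3] turn [0.02 0.13 0.02] shift after turn mm [  1.9   2.2 118.3]
clock: 20.5
position: [0.4492, -0.203, 0.2531]
ee_rot: [3.065, -0.69, 0.002]
force: [0.0, 0.1, 0.1]
width: 0.55
t 20.5 pos [ 0.4492 -0.203   0.2531] az -25.36 toolz [ 1.e-03 -4.e-04 -1.e+00] F [0.04 0.1  0.14] w 0.0505
tool shift mm [  1.    2.8 120.1] turn [-0.01 -0.06  0.14] shift after turn mm [  1.1   2.8 120.1]
```

```bash
python3 -m pendant '[[[0.001,0.0025,0],[0,0,0],0.05],[[0,0,0.03],[0,0,0],0.05],[[0,0,0.03],[0,0,0],0.05],[[0,0,0.03],[0,0,0],0.05],[[0,0,0.02],[0,0,0],0.05],[[0,0,0.0105],[0,0,0],0.05],[[0,0,0],[0,0,0],0.05]]'; python3 go.py .449 -.206 .133 -25.5
python3 - <<'E'
from h import *
im,_=arm.get_image('side'); t,_=arm.get_image('top')
a=cv2.resize(im[160:270,310:420],(400,400)); b=cv2.resize(t[250:370,370:490],(400,400)); cv2.imwrite('pics/g5.png',np.hstack([a,b])[...,::-1])
E
```

```text
clock: 21.38
position: [0.4483, -0.2053, 0.1318]
ee_rot: [3.064, -0.692, -0.001]
force: [0.4, -1.1, 0.5]
width: 0.541
t 21.38 pos [ 0.4483 -0.2053  0.1318] az -25.46 toolz [-3.e-04  1.e-04 -1.e+00] F [ 0.41 -1.09  0.51] w 0.0497
tool shift mm [ 0.9  0.3 -1.2] turn [0.   0.02 0.04] shift after turn mm [ 0.9  0.3 -1.2]
```

View pics/g5.png

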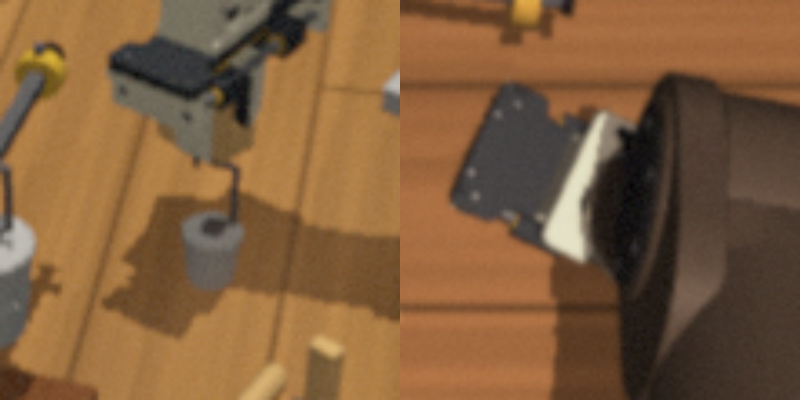

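```bash
python3 -m pendant '[[[0,0,0],[0,0,0],0.0],[[0,0,0],[0,0,0],0.0],[[0,0,0],[0,0,0],0.0],[[0,0,0],[0,0,0],0.0],[[0,0,0],[0,0,0],0.0],[[0,0,0],[0,0,0],0.0],[[0,0,-0.01],[0,0,0],0.0],[[0,0,-0.03],[0,0,0],0.0],[[0,0,-0.04],[0,0,0],0.0],[[0,0,-0.03],[0,0,0],0.0]]' 30;  python3 -m pendant '[[[0,0,-0.012],[0,0,-6.1],0.0],[[0,0,0],[0,0,-6.1],0.0],[[0,0,0],[0,0,-6.2],0.0],[[0,0,0],[0,0,0],0.0],[[0,0,0],[0,0,0],0.0]]'; python3 inhand.py; python3 go.py .449 -.206 .133 -7.07
```

```text
clock: 22.72
position: [0.4485, -0.2051, 0.2439]
ee_rot: [3.064, -0.692, 0.002]
force: [-0.6, -0.6, -1.3]
width: 0.13
clock: 23.35
position: [0.4482, -0.2052, 0.254]
ee_rot: [3.135, -0.198, 0.0]
force: [-0.7, -0.4, -0.7]
width: 0.128
lid z rel seat-expected 7.98491583117178e-05 ctr x,y [0.00102863 0.00234219]
vert wire (exp -.018,0) [-0.01710461  0.00161394] [0.00183662 0.00229415] 20
body [-0.02028179 -0.00122246 -0.13397385] [ 0.01974625  0.02437779 -0.09535355]
t 23.4 pos [ 0.4482 -0.2052  0.2539] az -7.19 toolz [ 0. -0. -1.] F [ 0.98  0.17 -1.5 ] w 0.0119
tool shift mm [  0.9   0.7 120.9] turn [ 0.   -0.   -0.12] shift after turn mm [  0.9   0.7 120.9]
```

```bash
python3 go.py .486 -.097 .258 -7.07
```

```text
t 23.4 pos [ 0.4482 -0.2052  0.2539] az -7.19 toolz [ 0. -0. -1.] F [ 0.98  0.17 -1.5 ] w 0.0119
tool shift mm [  24.  -112.1   -4.1] turn [ 0.   -0.   -0.12] shift after turn mm [  24.2 -112.    -4.1]
```

```bash
python3 -m pendant '[[[0,-0.012,-0.004],[0,0,-0.1],0.0],[[0.004,-0.02,0],[0,0,0],0.0],[[0.005,-0.025,0],[0,0,0],0.0],[[0.005,-0.025,0],[0,0,0],0.0],[[0.005,-0.02,0],[0,0,0],0.0],[[0.005,-0.010,0],[0,0,0],0.0],[[0,0,0],[0,0,0],0.0],[[0,0,0],[0,0,0],0.0]]'; python3 tilt.py q1;python3 inhand.py; python3 go.py .5755 -.108 .258 -7.07
```

```text
clock: 24.4
position: [0.4855, -0.0977, 0.2576]
ee_rot: [3.135, -0.193, -0.001]
force: [0.4, 0.7, -1.6]
width: 0.125
side tilt -0.0496 zc 0.2047 554 -0.149 0.262
top tilt -0.0465 zc 0.2056 966 -0.074 0.257
lid z rel seat-expected 0.00013244511504179046 ctr x,y [0.00112094 0.00137686]
vert wire (exp -.018,0) [-0.01701612  0.00263864] [0.00120687 0.00208299] 16
body [-0.02042684 -0.00163355 -0.13265298] [ 0.0209931   0.02412892 -0.09504109]
t 24.55 pos [ 0.4854 -0.0977  0.2577] az -7.05 toolz [-2.e-04 -3.e-04 -1.e+00] F [-1.09  0.75 -1.13] w 0.0118
tool shift mm [90.6 -0.9 -0.3] turn [0.02 0.01 0.02] shift after turn mm [90.6 -0.9 -0.3]
```

View pics/q1_side.png

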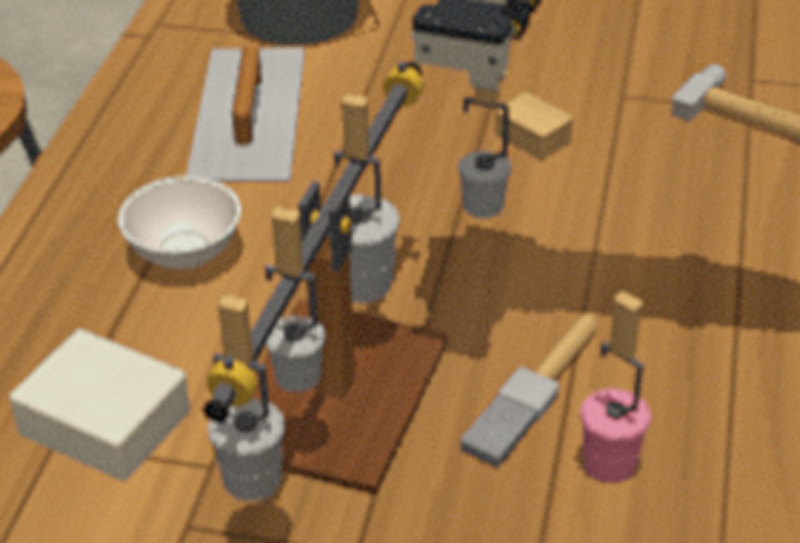

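```bash
python3 -m pendant '[[[0.012,0,0],[0,0,0],0.0],[[0.015,0,0],[0,0,0],0.0],[[0.015,0,0],[0,0,0],0.0],[[0.015,0,0],[0,0,0],0.0],[[0.015,0,0],[0,0,0],0.0],[[0.012,0,0],[0,0,0],0.0],[[0.006,0,0],[0,0,0],0.0],[[0,0,0],[0,0,0],0.0],[[0,0,0],[0,0,0],0.0]]'; python3 tilt.py q2;  python3 go.py .5755 -.108 .24 -7.07
```

```text
clock: 25.68
position: [0.5746, -0.1078, 0.2577]
ee_rot: [3.136, -0.191, -0.001]
force: [0.3, -0.8, -1.7]
width: 0.129
side tilt -0.0495 zc 0.2050 538 -0.175 0.264
top tilt -0.0458 zc 0.2055 784 -0.011 0.257
t 25.77 pos [ 0.5747 -0.1078  0.2579] az -6.97 toolz [-0.e+00 -2.e-04 -1.e+00] F [ 0.03  0.36 -1.62] w 0.0116
tool shift mm [ 0.8  0.1 17.9] turn [ 0.01 -0.    0.1 ] shift after turn mm [ 0.8  0.1 17.9]
```

View pics/q2_side.png

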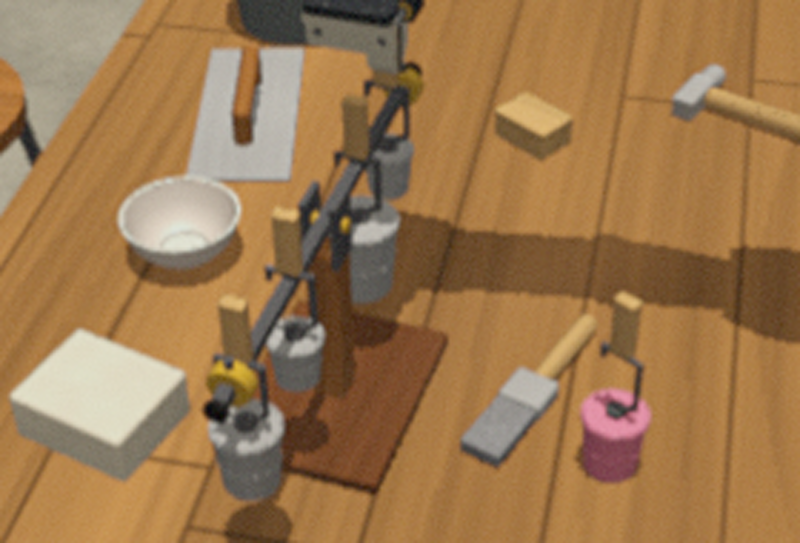

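```bash
python3 -m pendant '[[[0,0,0.006],[0,0,0],0.0],[[0,0,0.006],[0,0,0],0.0],[[0,0,0.0055],[0,0,0],0.0],[[0,0.005,0],[0,0,0],0.0],[[0,0.005,0],[0,0,0],0.0],[[0,0.005,0],[0,0,0],0.0],[[0,0.003,0],[0,0,0],0.0],[[0,0.002,0],[0,0,0],0.0],[[0,0,0],[0,0,0],0.0]]'; python3 go.py .5755 -.142 .2405 -7.07; python3 -m pendant '[[[0,0.002,0],[0,0,0],0.0],[[0,0.002,0],[0,0,0],0.0],[[0,0,0],[0,0,0],0.0]]'
```

```text
clock: 26.9
position: [0.5726, -0.1278, 0.2402]
ee_rot: [3.136, -0.191, 0.0]
force: [-0.0, -0.2, -0.2]
width: 0.13
t 26.9 pos [ 0.5726 -0.1278  0.2402] az -6.98 toolz [ 1.e-04 -1.e-04 -1.e+00] F [-0.01 -0.21 -0.24] w 0.0119
tool shift mm [ 4.6 13.7 -0.3] turn [ 0.   -0.    0.09] shift after turn mm [ 4.6 13.7 -0.3]
clock: 27.28
position: [0.5721, -0.1319, 0.2402]
ee_rot: [3.136, -0.191, -0.0]
force: [-0.2, -0.1, -1.3]
width: 0.129
```

```bash
python3 -m pendant '[[[0,0.0015,0],[0,0,0],0.0],[[0,0,0],[0,0,0],0.0]]'|egrep 'pos|force'; python3 -m pendant '[[[0,0.0015,0],[0,0,0],0.0],[[0,0,0],[0,0,0],0.0]]'|egrep 'pos|force'
```

```text
position: [0.5719, -0.1333, 0.2402]
force: [-0.1, 0.2, -1.1]
position: [0.5717, -0.1348, 0.2402]
force: [0.0, -0.3, -1.7]
```

```bash
python3 -m pendant '[[[0,0.0015,0],[0,0,0],0.0],[[0,0,0],[0,0,0],0.0]]'|egrep 'pos|force'; python3 tilt.py q3
python3 - <<'E'
from h import *
im,_=arm.get_image('side'); cv2.imwrite('pics/q3z.png',cv2.resize(im[150:230,280:360],(600,600),interpolation=cv2.INTER_CUBIC)[...,::-1])
E
```

```text
position: [0.5715, -0.1363, 0.2402]
force: [0.4, -0.2, -0.4]
side tilt -0.0502 zc 0.2048 557 -0.172 0.263
top tilt -0.0460 zc 0.2056 854 -0.045 0.256
```

View pics/q3z.png

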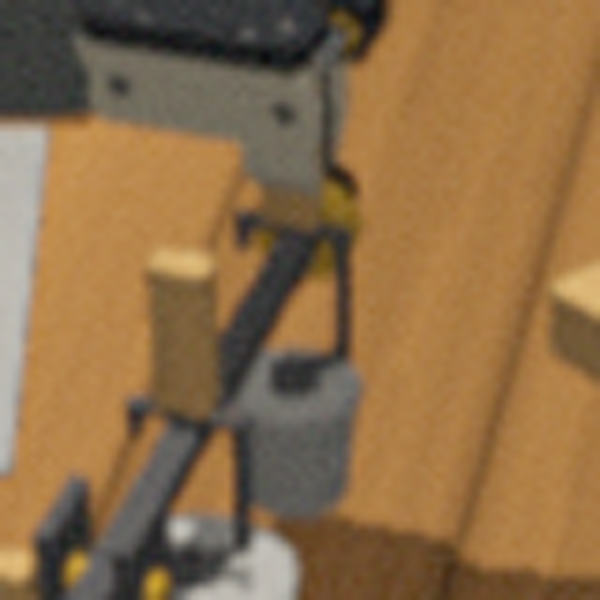

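```bash
python3 -m pendant '[[[0,0.0015,0],[0,0,0],0.0],[[0,0,0],[0,0,0],0.0]]'|egrep 'pos|force'; python3 -m pendant '[[[0,0.0012,0],[0,0,0],0.0],[[0,0,0],[0,0,0],0.0]]'|egrep 'pos|force'
```

```text
position: [0.5714, -0.1376, 0.2402]
force: [-1.0, 0.7, -2.1]
position: [0.5714, -0.1377, 0.2402]
force: [1.2, 4.6, -1.8]
```

```bash
python3 -m pendant '[[[0,0.0012,0],[0,0,0],0.0],[[0,0,0],[0,0,0],0.0]]'|egrep 'pos|force'; python3 -m pendant '[[[0,0.0012,0],[0,0,0],0.0],[[0,0,0],[0,0,0],0.0]]'|egrep 'pos|force'
```

```text
position: [0.5714, -0.1379, 0.2402]
force: [0.9, 8.0, -3.1]
position: [0.5714, -0.1379, 0.2401]
force: [1.8, 10.0, -2.1]
```

```bash
python3 -m pendant '[[[0,-0.001,0],[0,0,0],0.0],[[0,-0.001,0],[0,0,0],0.0],[[0,-0.0008,0],[0,0,0],0.0],[[0,0,0],[0,0,0],0.0]]'|egrep 'pos|force'; python3 -m pendant '[[[0,0,0],[0,0,0],0.0]]'|egrep 'pos|force'
```

```text
position: [0.5714, -0.1377, 0.2402]
force: [-0.1, 5.5, -2.2]
position: [0.5714, -0.1378, 0.2402]
force: [1.0, 6.2, -1.8]
```

```bash
python3 -m pendant '[[[0,-0.001,0],[0,0,0],0.0],[[0,-0.001,0],[0,0,0],0.0],[[0,0,0],[0,0,0],0.0]]'|egrep 'pos|force'; python3 -m pendant '[[[0,0,0],[0,0,0],0.0]]'|egrep 'pos|force'
```

```text
position: [0.5714, -0.1374, 0.2403]
force: [0.3, -0.8, -0.9]
position: [0.5715, -0.1372, 0.2402]
force: [0.7, 1.0, -1.4]
```

Push eased off. Lowering now.

```bash
python3 -m pendant '[[[0,0,0.0015],[0,0,0],0.0],[[0,0,0.0015],[0,0,0],0.0],[[0,0,0.0015],[0,0,0],0.0],[[0,0,0.0015],[0,0,0],0.0],[[0,0,0.001],[0,0,0],0.0],[[0,0,0.001],[0,0,0],0.0],[[0,0,0],[0,0,0],0.0]]'|egrep 'pos|force'; python3 tilt.py; python3 -m pendant '[[[0,0,0],[0,0,0],0.0]]'|egrep 'pos|force'; python3 -m pendant '[[[0,0,0],[0,0,0],0.0]]'|egrep 'pos|force'
```

```text
position: [0.5716, -0.1365, 0.2322]
force: [0.4, -0.2, -0.1]
side tilt -0.0158 zc 0.2049 554 -0.174 0.262
top tilt -0.0122 zc 0.2056 876 -0.045 0.256
position: [0.5715, -0.1365, 0.2323]
force: [-0.8, -1.4, 0.3]
position: [0.5716, -0.1365, 0.2323]
force: [1.0, 0.2, -0.8]
```

```bash
python3 -m pendant '[[[0,0,0.001],[0,0,0],0.0],[[0,0,0.001],[0,0,0],0.0],[[0,0,0.001],[0,0,0],0.0],[[0,0,0],[0,0,0],0.0]]'|egrep 'pos|force'; python3 tilt.py q4; python3 -m pendant '[[[0,0,0],[0,0,0],0.0]]'|egrep 'pos|force'; python3 -m pendant '[[[0,0,0],[0,0,0],0.0]]'|egrep 'pos|force'; python3 -m pendant '[[[0,0,0],[0,0,0],0.0]]'|egrep 'pos|force'
```

```text
position: [0.5716, -0.1365, 0.2292]
force: [-0.1, -0.5, -0.1]
side tilt 0.0013 zc 0.2049 543 -0.173 0.263
top tilt 0.0043 zc 0.2057 870 -0.045 0.257
position: [0.5716, -0.1365, 0.2293]
force: [-0.5, -0.9, -0.3]
position: [0.5716, -0.1364, 0.2293]
force: [0.6, -0.6, -0.9]
position: [0.5715, -0.1365, 0.2292]
force: [0.3, -0.5, 0.4]
```

View pics/q4_side.png

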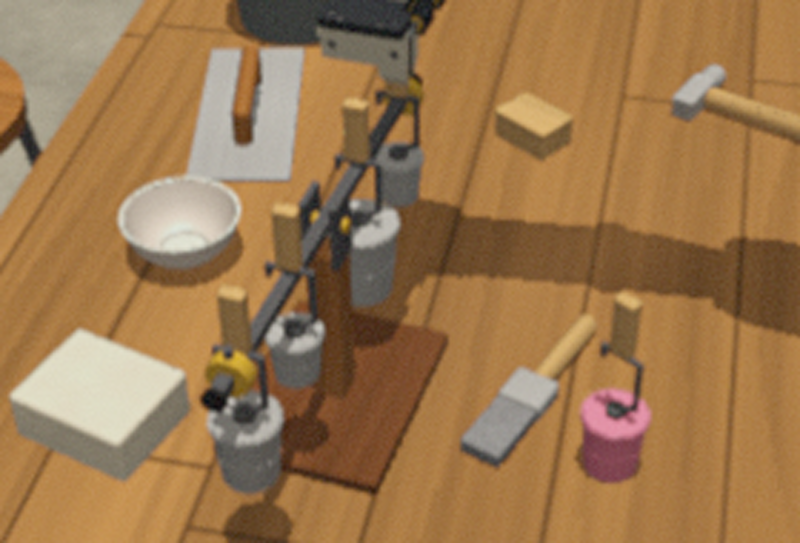

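```bash
python3 -m pendant '[[[0,0,0.0005],[0,0,0],0.0],[[0,0,0],[0,0,0],0.0],[[0,0,0],[0,0,0],0.0]]' 5 |egrep 'pos|force'; python3 -m pendant '[[[0,0,0],[0,0,0],0.016],[[0,0,0],[0,0,0],0.02],[[0,0,0],[0,0,0],0.03],[[0,0,0],[0,0,0],0.04],[[0,0,0],[0,0,0],0.04],[[0,0,0],[0,0,0],0.04]]'; python3 tilt.py q5; python3 -m pendant '[[[0,0,-0.01],[0,0,0],0.04],[[0,0,-0.015],[0,0,0],0.04],[[0,0,-0.02],[0,0,0],0.04],[[0,0,-0.025],[0,0,0],0.04],[[0,0,-0.02],[0,0,0],0.04],[[-0.02,0,0],[0,0,0],0.04],[[-0.04,0,0],[0,0,0],0.04],[[-0.05,0,0],[0,0,0],0.04],[[-0.05,0.03,0],[0,0,0],0.04],[[0,0,0],[0,0,0],0.04]]'; python3 -m pendant '[[[-0.05,0.02,0],[0,0,0],0.04],[[-0.03,0.05,0],[0,0,0],0.04],[[0,0.05,0],[0,0,0],0.04],[[0,0,0],[0,0,0],0.04],[[0,0,0],[0,0,0],0.04],[[0,0,0],[0,0,0],0.04],[[0,0,0],[0,0,0],0.04]]'; python3 tilt.py q6
```

```text
position: [0.5716, -0.1364, 0.2287]
force: [-0.9, -0.3, 1.3]
clock: 33.62
position: [0.5716, -0.1364, 0.2287]
ee_rot: [3.136, -0.191, 0.0]
force: [-0.5, 0.1, 0.6]
width: 0.434
side tilt 0.0020 zc 0.2049 538 -0.139 0.264
top tilt 0.0073 zc 0.2055 872 -0.045 0.258
clock: 34.98
position: [0.4061, -0.1485, 0.3202]
ee_rot: [3.133, -0.197, 0.001]
force: [1.0, -0.8, 0.4]
width: 0.437
clock: 35.85
position: [0.3156, -0.2554, 0.3189]
ee_rot: [3.136, -0.188, 0.0]
force: [0.1, -1.0, -0.4]
width: 0.439
side tilt 0.0022 zc 0.2048 544 -0.143 0.261
top tilt 0.0043 zc 0.2058 1241 -0.175 0.258
```

View pics/q6_side.png

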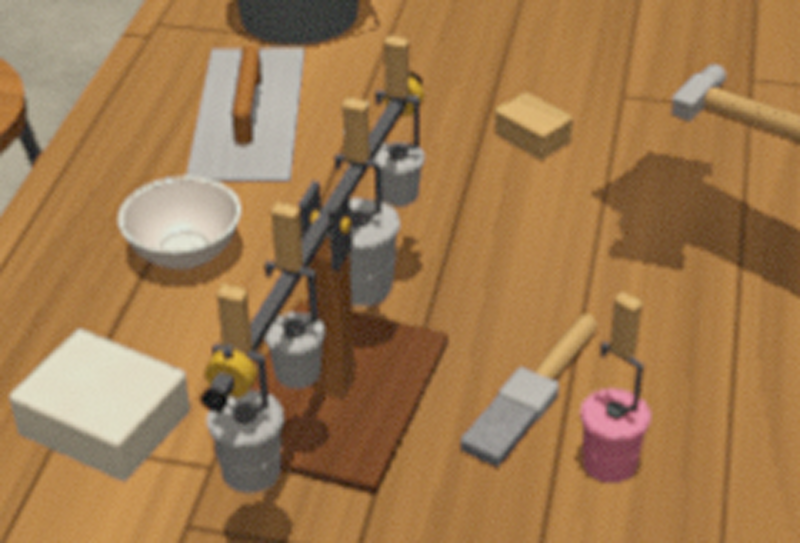

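View pics/q6_top.png

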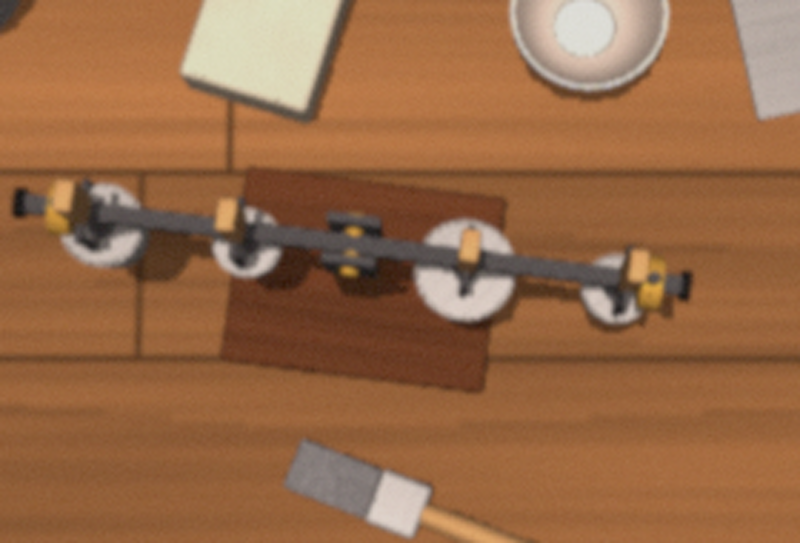

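```bash
python3 -c "
from cell import arm
print(arm.sign_off())"
```

```text
the job is handed in; nothing more can be done
None
```

Both pails are hanging and I handed the job in at about 36 s of the 72 s allowed; the sign-off gives no verdict.

- **Larger pail:** it hangs on the left arm, which was the raised side. I pressed it on the collar with about 5 N, eased off, and lowered it until the bar carried it at −0.05 rad. It was calm after I let go.
- **Smaller pail:** it hangs on the right arm. I pressed it with about 10 N, and easing off left about 1 N at most. I then lowered it until the bar was level and released it.

**Last checks:**
- The bar tilt was about +0.002 rad from the side camera and +0.004 rad from the top camera. That is well inside 0.025 rad, and the two agree within noise.
- All four pails are on the bar in both pictures, and the table items I can see have not moved. I checked them only by eye, and the jar was outside my last pictures.
- The smaller pail's wire is estimated about 1.5 mm off touching its collar, so about 4.5 mm from the collar face, inside the 10 mm limit. This comes from the gripper position at release and was not measured again in the pictures.
- Wrist force readings scattered by 0.5 to 1 N, so I set each pail's final height mainly from the measured tilt.

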